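# Set the labeller's format selector to the green tag and confirm

## Task

The labeller is about to run the bottle format of the green tag: with a fingertip, push the yellow tab of the rotary selector sideways, from notch to notch, until it rests in the notch at the green tag, and then press the white confirm button fully down and let it go. Only push the tab, gently: do not pinch it, and do not press the button before the selector is set. Leave the bottle, the label reel and the foil capsule standing where they are.

Things in the scene. Friction and masses are not known exactly. Their poses are not given: they have to be found in the camera images.
- console: Grey control console, fixed to the table, a box 300 x 440 x 60 mm. Origin: centre of its underside, on the table (z = 0). Its x axis points to its back (roughly away from the robot), y to its left, z up. It stands at a different place and yaw (up to 0.3 rad) each time. Its flat top is 60 mm above the table.
- dial_axis (a point): Point on the selector's vertical axis at the height of the console's top; in the console's frame at (50, 70, 60) mm. The selector is an aluminium disc of 60 mm radius, its top 22 mm above the console's top, with one yellow tab standing out from its rim. A sprung detent pulls it into the nearest of four notches.
- tab_top (a point): Centre of the top face of the yellow tab, 105 mm above the table, 77.5 mm from the dial axis. The tab is an upright plate pointing radially outwards, 12 mm thick, from 50 to 105 mm from the axis (45 mm stand out of the disc), its lower edge 6 mm and its top 45 mm above the console's top. Pushed on the flat side that faces the console's left (+y) at angle 0, its angle grows; on the other, it falls.
- pointer (a point): The place that the tab points at: a point turning with the selector, 130 mm from the axis in the tab's direction, 2 mm above the console's top. In a notch it lies over the centre of the tag there.
- tag_green: Green round tag, 44 mm across, 2 mm thick, flat on the console's top, with a small white bottle picture; it marks the wanted notch. Origin: centre of its underside, 130 mm from the dial axis. The three tags lie at the notches -0.7, 0.7 and 1.4 in a different order each time.
- tag_red: Red round tag, same size, at another notch.
- tag_blue: Blue round tag, same size, at another notch.
- confirm (a joint): Travel of the confirm button, m: 0 up, 0.006 fully down (takes about 5 N); springs back. It counts as pressed beyond 0.0045.
- confirm_top (a point): Centre of the top of the white confirm button (32 mm across, in a black housing), on the console's right part; it is pressed straight down.
- wine_bottle: Full dark wine bottle, 75 mm across, 300 mm tall, loose, standing on the table to the right of the console. Origin: centre of its foot. Leave alone.
- label_reel: Loose white label reel, 110 mm across, 90 mm tall, standing on its end on the table to the left of the console. Origin: centre of its underside. Leave alone.
- foil_cap: Loose dark-red foil capsule, a 36 mm wide, 61.5 mm tall thimble standing on the console's top, behind the button. Origin: centre of its foot. Leave alone.
- selector (a joint): Selector angle, rad: 0 = tab along the console's -x, growing counter-clockwise from above (tab direction in the console frame: (-cos q, -sin q)). Notches at -0.7, 0, 0.7, 1.4; end stops at -0.82 and 1.52. Starts in the untagged notch 0. Moving to the next notch takes 2 to 4 N at the tab; past half way it snaps on by itself and rests within 0.03 of the notch.

How it is judged:
By the outcome, as a careful person would: the job done as asked, in the order asked, and still so for the second after the job is handed in, with the robot touching nothing.
It also fails if it takes over 48 s, if anything falls off the work surface, if the arm or the gripper's body presses on something with over 40 N, if the wrist force passes 120 N, or if a joint passes its speed limit or range.

## Robot

A 6-joint arm with a two-finger parallel gripper is mounted at the origin on the work surface. World frame = base frame: x ahead of the robot, y to its left, z up, the work surface at z = 0. Lengths are in m, angles in degrees, forces in N, time in s.
With the tool pointing down it reaches from about 0.3 to 0.75 m from the base axis. Payload 8.5 kg.
Tool frame: the origin (TCP) lies between the finger pads; the fingertips stand 14 mm ahead of it and the grasp point (between the pads) lies 5 mm behind it; x points along the fingers, z is the direction in which the jaws open and shut, and the axes are right-handed (so a half turn about x gives the same grasp; the last joint's range is limited). The gripper opens to 85 mm and grips with 20 to 120 N. Pads are 22 mm wide; open, the fingers measure 114 mm over their backs; the gripper's body (76 mm by 85 mm) begins 54 mm behind the grasp point. The pads swing forward as they close: fully open they stand 13 mm farther back than shut.
Start: joints at [-84.528, 21.807, 74.336, -0, 83.858, -12.336], TCP at [0.168, -0.524, 0.245] pointing down, gripper open.
Joint ranges: [-178.18, 178.18], [-50.72, 133.34], [12.68, 142.11], [-81.47, 261.47], [9.98, 163.14], [-165.26, 165.26]. Speed limits (degrees/s): [136.94, 136.94, 180, 180, 180, 180].

## Interface

Orientations are given as a 3x3 rotation matrix whose columns are the frame's x, y, z axes.
In Python, from rig import env gives the robot as it stands.
- The arm moves only by the shell command python3 -m jog 'ROWS' [FORCE]. ROWS is JSON, a list of rows, each a list of 5 numbers: the opening, from -1 (shut) to 1 (fully open), so that 0 is half open, then the shift along the tool's x, y, z in m, then the turn about the tool's x in rad. In form: [[claw, dx, dy, dz, yaw], ...]. A call has 1 to 20 rows; each row is the pose to reach, as a shift and turn from the pose commanded when the call began, along the tool's axes at that moment; what a row does not reach only later rows make up. A row lasts 1/10 s, in which the tool goes at most 50 mm and 8.59 degrees, less where a joint would pass 70% of its speed; a pose out of reach is approached as far as the arm can. A call with a gripper value outside its range is refused whole. The fingers move at their own pace and stop on an object; FORCE is the grip in N (left out, the last holds). Time passes only in rows, so rows that repeat a pose let the fingers close. It gives the time, the measured TCP pose, the force and the opening at its end, in the units of the state.
- env.observe(): the state, without advancing time (a new reading comes with each control period).
- env.get_image(name): name is "scene" or "side" or "wrist"; returns the picture (480x640x3 uint8, red, green, blue); there is no depth.
- env.camera_model(name): a dict with "fx", "fy", "cx", "cy" (pixels), "origin" and "orientation" of the camera in the world. Camera axes: x right, y up, looking along -z (the intrinsics and any distortion apply to the point x, -y, -z); pixel columns grow to the right and rows downward; lengths in m; the calibration is good to about 2 mm. A picture is of the moment at which its call begins: read the wrist's pose just before it. camera_model takes no time and is no camera call; for the wrist camera it gives the pose at the moment of the call.
- env.close_job(): hands the job in, once; it reports no verdict.
The state is a dict: "time_s": time; "q": joint angles; "qvel": joint speeds; "joint_efforts": joint torques, N m; "position": TCP position; "tool_rot": TCP orientation; "ft_force": force on the tool from outside, world axes, zero at the start; "wrist_torque": the same for the moment, N m; "grip_width": finger opening in m.
Only numpy, scipy, OpenCV 4.12 (cv2) and the standard library are available. Lean on these libraries where they do the work, as an engineer would, in place of code of your own. Each camera call takes 0.05 s, during which the arm holds its last target.

## Working session

There is one attempt and no reset: what is moved stays moved. The work goes in short steps, Python scripts to look and compute and a shell command to move; the robot and the scene stay as the last step left them, time stands still between calls to the robot, and variables do not carry over. Pictures are saved under pics/ and viewed, and the job is handed in when it is done.

```bash
ls; mkdir -p pics
python3 - <<'E'
from rig import env
import cv2
s=env.observe();print(s)
for n in ["scene","side","wrist"]:
    m=env.camera_model(n);print(n,m)
    cv2.imwrite(f"pics/{n}0.png",env.get_image(n)[:,:,::-1])
E
```

```text
pics
{'time_s': 0.0, 'q': array([-8.45286562e+01,  2.18416693e+01,  7.43873466e+01, -1.07376409e-03,
        8.38580493e+01, -1.23359941e+01]), 'qvel': array([ 0.05153551,  0.01233943,  0.04772919,  0.05251097,  0.05107233,
       -0.03141468]), 'joint_efforts': array([-2.19425216e-03, -4.48460376e+01, -2.31280035e+01, -3.60066342e-04,
        4.79567403e-03, -2.55879307e-06]), 'position': array([ 0.16816268, -0.52335787,  0.24469014]), 'tool_rot': array([[-1.63436296e-04,  9.52089642e-01,  3.05819043e-01],
       [ 1.51087270e-03,  3.05818933e-01, -9.52088492e-01],
       [-9.99998845e-01,  3.06447828e-04, -1.48846816e-03]]), 'ft_force': array([ 0.66354966, -0.15024117,  0.11045464]), 'wrist_torque': array([0.02125095, 0.03017698, 0.02747792]), 'grip_width': 0.08520743699560805}
scene {'fx': 499.61636148482324, 'fy': 499.61636148482324, 'cx': 318.39868738139177, 'cy': 240.88439009915072, 'origin': array([1.00487981, 0.72623929, 0.89564697]), 'orientation': array([[-0.8541364 , -0.37409074,  0.36125769],
       [ 0.51972321, -0.58944091,  0.61842315],
       [-0.01840631,  0.71597174,  0.69788658]])}
side {'fx': 439.06945282932173, 'fy': 439.06945282932173, 'cx': 323.29208251659406, 'cy': 239.1734756979814, 'origin': array([0.250457  , 0.88009771, 0.82229102]), 'orientation': array([[-0.94229487,  0.19713548, -0.2705882 ],
       [-0.33462871, -0.57922679,  0.74331686],
       [-0.01019781,  0.79097025,  0.61176962]])}
wrist {'fx': 375.32908784685515, 'fy': 375.32908784685515, 'cx': 325.2843742408821, 'cy': 243.65568041002956, 'origin': array([ 0.23480987, -0.50199878,  0.37364728]), 'orientation': array([[ 0.3058614 ,  0.91543132,  0.26159949],
       [-0.95207526,  0.29444176,  0.08280543],
       [-0.00122313, -0.27438939,  0.96161789]])}
```

View pics/scene0.png

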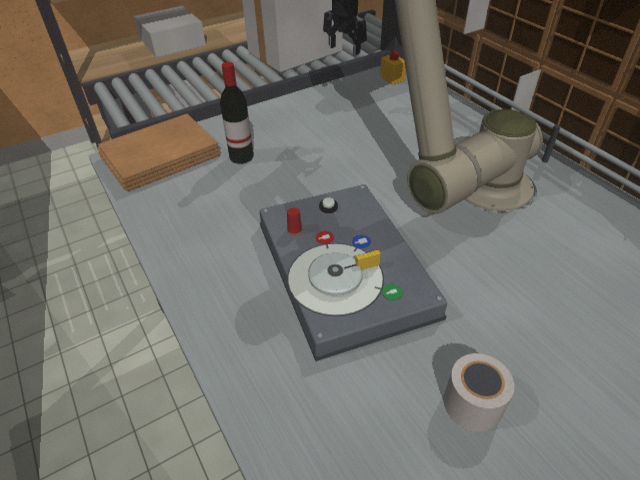

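View pics/side0.png

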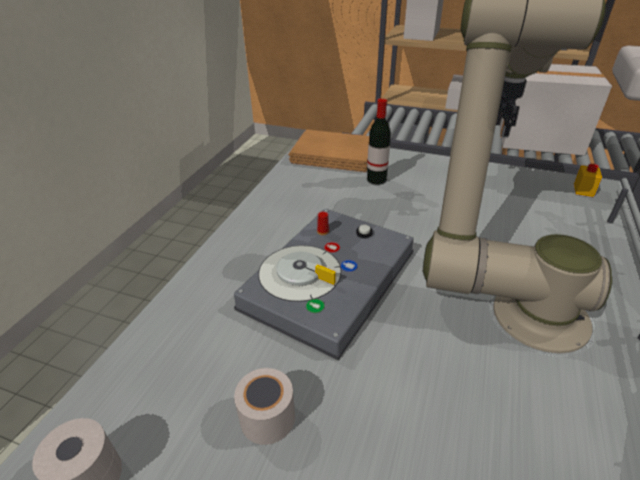

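View pics/wrist0.png

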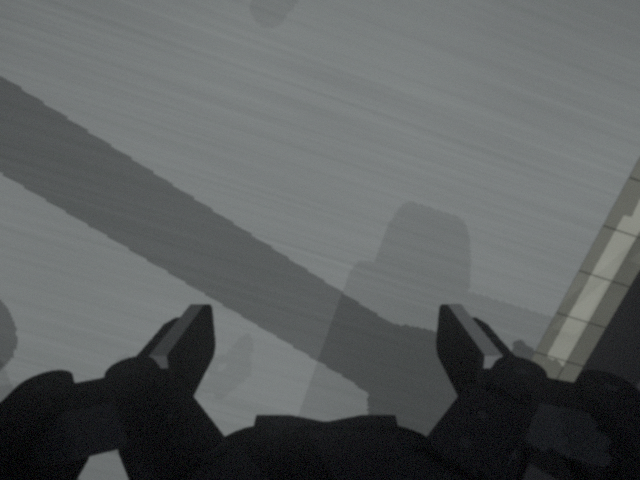

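The scene picture shows the tab at (368,260) with green at (392,292) on the console's left, so green is notch -0.7, blue is 0.7 and red is 1.4. The tab has to be pushed toward +y. I'll enlarge both views to measure.

Run:
```python
import cv2
a=cv2.imread('pics/scene0.png')[175:360,250:450]; cv2.imwrite('pics/sc.png',cv2.resize(a,None,fx=3.2,fy=3.2,interpolation=cv2.INTER_CUBIC))
a=cv2.imread('pics/side0.png')[200:355,230:420]; cv2.imwrite('pics/si.png',cv2.resize(a,None,fx=3.8,fy=3.8,interpolation=cv2.INTER_CUBIC))
```

```text
(no output)
```

View pics/sc.png

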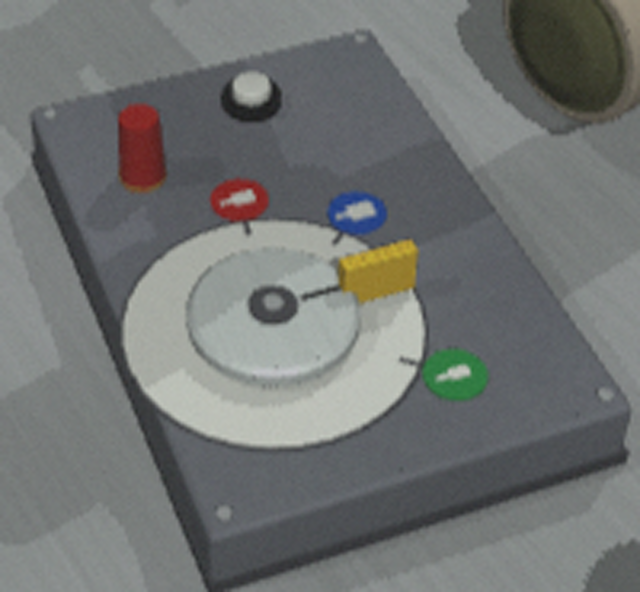

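View pics/si.png

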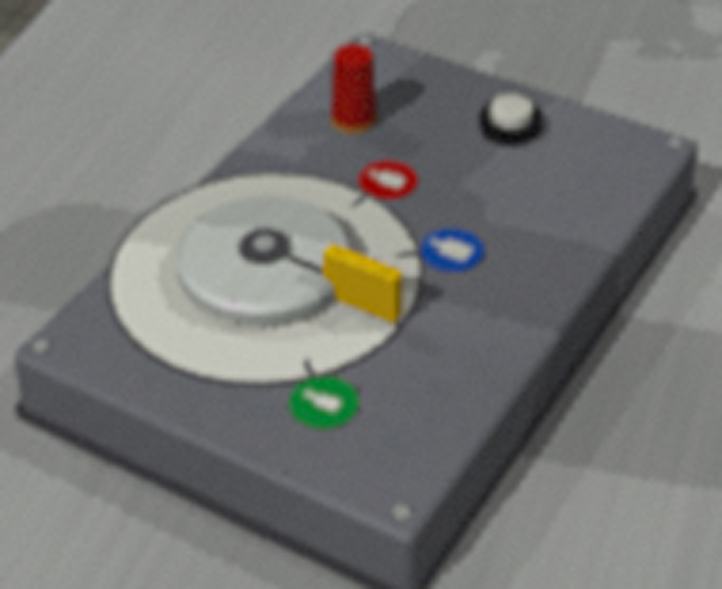

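```bash
cat > h.py <<'E'
import numpy as np
from scipy.optimize import least_squares
import pickle
CM={'scene':dict(f=499.61636148482324,c=(318.39868738139177,240.88439009915072),o=np.array([1.00487981,0.72623929,0.89564697]),R=np.array([[-0.8541364,-0.37409074,0.36125769],[0.51972321,-0.58944091,0.61842315],[-0.01840631,0.71597174,0.69788658]])),
'side':dict(f=439.06945282932173,c=(323.29208251659406,239.1734756979814),o=np.array([0.250457,0.88009771,0.82229102]),R=np.array([[-0.94229487,0.19713548,-0.2705882],[-0.33462871,-0.57922679,0.74331686],[-0.01019781,0.79097025,0.61176962]]))}
def proj(n,p):
    m=CM[n];v=m['R'].T@(np.array(p)-m['o']);return np.array([m['c'][0]+m['f']*v[0]/-v[2],m['c'][1]-m['f']*v[1]/-v[2]])
def S(u,v):return np.array([250+u/3.2,175+v/3.2])
def I(u,v):return np.array([230+u/3.8,200+v/3.8])
def W(P,c):
    x,y,t=P;C,s=np.cos(t),np.sin(t);return np.array([x+C*c[0]-s*c[1],y+s*c[0]+C*c[1],c[2]])
def tag(q,r=.13,z=.062):return np.array([.05-r*np.cos(q),.07-r*np.sin(q),z])
E
cat > fit.py <<'E'
from h import *
obs=[('scene',S(456,374),tag(-.7)),('scene',S(357,213),tag(.7)),('scene',S(240,200),tag(1.4)),
('side',I(324,402),tag(-.7)),('side',I(452,250),tag(.7)),('side',I(388,180),tag(1.4)),
('scene',S(628,408),np.array([-.15,.22,.06])),('side',I(412,540),np.array([-.15,.22,.06])),('side',I(697,148),np.array([-.15,-.22,.06])),
('scene',S(206,535),np.array([.15,.22,.06]))]
r=least_squares(lambda P:np.concatenate([proj(n,W(P,c))-u for n,u,c in obs]),[.5,0,0])
P=r.x;print(P);print(r.fun.reshape(-1,2).round(2))
b=least_squares(lambda p:np.r_[proj('scene',p)-S(252,85),proj('side',p)-I(512,106)],[.4,-.1,.08])
print('button',b.x,b.fun)
C,s=np.cos(P[2]),np.sin(P[2]);d=b.x[:2]-P[:2];print('in console',C*d[0]+s*d[1],-s*d[0]+C*d[1])
np.save('P.npy',P)
for n,f,k in(('scene',S,3.2),('side',I,3.8)):
    o=(250,175) if n=='scene' else (230,200)
    for nm,c in(('tabtop0',tag(0,.0775,.105)),('tabend',tag(0,.105,.105)),('axis',tag(0,0,.082))):print(n,nm,((proj(n,W(P,c))-o)*k).round(0))
for q in(0,-.35,-.7,-.8):print(q,W(P,tag(q,.0775,.105)),W(P,tag(q,.095,.105)))
print('axis',W(P,tag(0,0,.06)))
E
python3 fit.py
```

```text
[ 0.5371336   0.04508478 -0.20881345]
[[-0.72 -0.54]
 [-0.04 -0.95]
 [-0.27 -1.1 ]
 [-0.92 -0.09]
 [-0.36 -0.15]
 [-0.27 -0.27]
 [ 2.19 -0.59]
 [-1.35  0.78]
 [ 1.21 -1.87]
 [ 0.13  0.79]]
button [ 0.48454128 -0.10751336  0.07930086] [-0.09244495 -0.55190721 -0.24353469  0.57754239]
in console -0.019816406841899212 -0.16018568465598332
scene tabtop0 [377. 253.]
scene tabend [414. 243.]
scene axis [272. 304.]
side tabtop0 [360. 261.]
side tabend [397. 276.]
side axis [262. 248.]
0 [0.52474191 0.11926494 0.105     ] [0.50762206 0.12289268 0.105     ]
-0.35 [0.53484735 0.14428824 0.105     ] [0.52000937 0.15356639 0.105     ]
-0.7 [0.55292056 0.1643293  0.105     ] [0.54216363 0.17813287 0.105     ]
-0.8 [0.55926138 0.16877976 0.105     ] [0.54993624 0.18358826 0.105     ]
axis [0.60055843 0.10319925 0.06      ]
```

```bash
cat > pt.py <<'E'
from h import *
import sys
def plane(n,u,z):
    return least_squares(lambda p:proj(n,[p[0],p[1],z])-u,[.5,0]).x
print('bottle foot (scene/side; near edge ctr)',plane('scene',(240,156),0),plane('side',(376,180),0))
print('bottle top',plane('scene',(228,64),.3),plane('side',(381,100),.3))
P=np.load('P.npy');C,s=np.cos(P[2]),np.sin(P[2])
R0=np.array([[0,.9521,.3058],[0,.3058,-.9521],[-1,0,0]])
# start point: r=.092, offset from tab plane -> console (-y side)
st=W(P,np.array([.05-.092,.07-.045,.2]));print('hover tip',st,'z tcp .2')
print('shift in tool', R0.T@(st-np.array([.1682,-.5234,.2447])), 'turn', np.degrees(np.pi/2+P[2])-17.8)
E
python3 pt.py
```

```text
bottle foot (scene/side; near edge ctr) [ 0.55063829 -0.52364405] [ 0.54930187 -0.51889945]
bottle top [ 0.54686591 -0.51772117] [ 0.55200066 -0.51918659]
hover tip [0.50122842 0.07824829 0.2       ] z tcp .2
shift in tool [ 0.0447      0.50106041 -0.47098924] turn 60.235870367394455
```

```bash
python3 -m jog '[[-1,0,0.035,-0.033,-0.07],[-1,0,0.07,-0.066,-0.14],[-1,0,0.105,-0.099,-0.21],[-1,0,0.14,-0.132,-0.28],[-1,0,0.175,-0.165,-0.35],[-1,0,0.21,-0.198,-0.42],[-1,0,0.245,-0.231,-0.49],[-1,0,0.28,-0.264,-0.56],[-1,0,0.315,-0.297,-0.63],[-1,0,0.35,-0.33,-0.7],[-1,0,0.385,-0.363,-0.77],[-1,0,0.42,-0.396,-0.84],[-1,0,0.455,-0.429,-0.91],[-1,0,0.48,-0.452,-0.98],[-1,0,0.501,-0.471,-1.05],[-1,0,0.501,-0.471,-1.05],[-1,0,0.501,-0.471,-1.05],[-1,0,0.501,-0.471,-1.05],[-1,0,0.501,-0.471,-1.05]]' 30
python3 - <<'E'
from rig import env
import cv2
s=env.observe();print(s['position'],s['tool_rot'].round(3),s['q'].round(1),s['ft_force'])
cv2.imwrite("pics/w1.png",env.get_image("wrist")[:,:,::-1]);m=env.camera_model("wrist")
import pickle;pickle.dump(m,open('w1.pkl','wb'))
E
```

```text
time_s: 2.05
position: [0.5009, 0.0772, 0.2454]
tool_rot: [[-0.0, 0.21, 0.978], [-0.0, 0.978, -0.21], [-1.0, -0.0, 0.0]]
ft_force: [-0.2, -0.5, -0.5]
grip_width: -0.0001
[0.50087832 0.0771973  0.24541838] [[-0.     0.21   0.978]
 [-0.     0.978 -0.21 ]
 [-1.    -0.     0.   ]] [-4.6 17.5 81.  -0.  81.5  7.5] [-0.19070835 -0.48617206 -0.51980759]
```

View pics/w1.png

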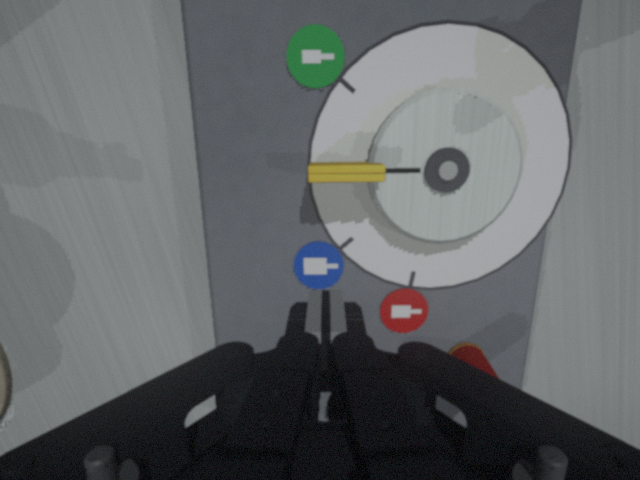

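The wrist view shows the tab at (346,168), the axis at (447,170), green at (316,56) and the shut fingers at (325,310). I'll check my fit against these pixels.

Run:
```python
from h import *
import pickle
m=pickle.load(open('w1.pkl','rb'));CM['w']=dict(f=m['fx'],c=(m['cx'],m['cy']),o=m['origin'],R=m['orientation'])
P=np.load('P.npy')
for n,c in(('tabtop',tag(0,.0775,.105)),('axis',tag(0,0,.087)),('green',tag(-.7)),('blue',tag(.7)),('red',tag(1.4))):print(n,proj('w',W(P,c)))
print('tip',proj('w',[.5009,.0772,.2314]))
p=W(P,tag(0,.092,.1));t=np.array([.5009,.0772,.245]);R=np.array([[0,.21,.978],[0,.978,-.21],[-1,0,0]])
print('tab r.092 in tool',R.T@(p-t))
```

```text
tabtop [345.37867134 171.58336159]
axis [447.03762886 169.15353098]
green [314.79913454  54.25197629]
blue [316.78173994 263.90525336]
red [402.09193303 309.78874797]
tip [324.56856266 310.92010763]
tab r.092 in tool [ 1.45000000e-01  4.61071682e-02 -2.04261777e-05]
```

```bash
python3 -m jog '[[-1,0.04,0,0,0],[-1,0.08,0,0,0],[-1,0.12,0,0,0],[-1,0.14,0,0,0],[-1,0.15,0,0,0],[-1,0.15,0.01,0,0],[-1,0.15,0.018,0,0],[-1,0.15,0.02,0,0],[-1,0.15,0.02,0,0]]'
python3 - <<'E'
from rig import env
import cv2
cv2.imwrite("pics/s2.png",cv2.resize(env.get_image("scene")[175:360,250:450,::-1],None,fx=3.2,fy=3.2))
cv2.imwrite("pics/w2.png",env.get_image("wrist")[:,:,::-1])
E
```

```text
time_s: 3.0
position: [0.5057, 0.0982, 0.0963]
tool_rot: [[0.002, 0.207, 0.978], [-0.0, 0.978, -0.207], [-1.0, 0.0, 0.002]]
ft_force: [0.6, 0.3, -0.0]
grip_width: 0.0001
```

View pics/w2.png

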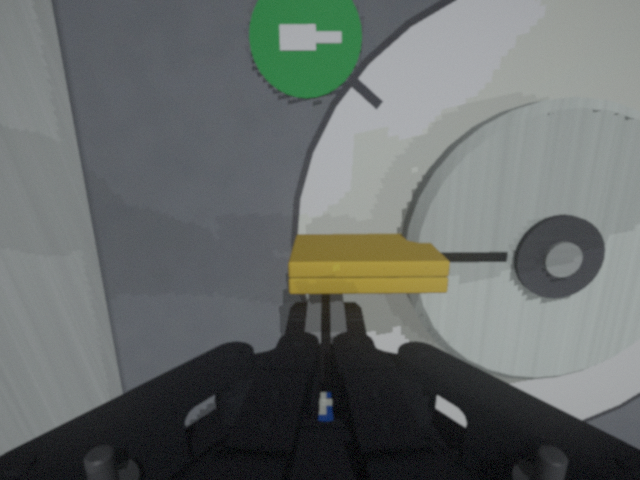

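View pics/s2.png

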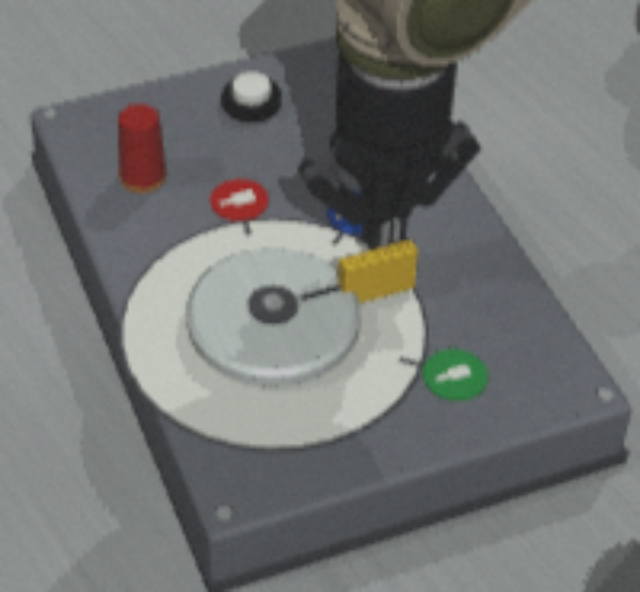

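```bash
python3 -m jog '[[-1,0,0.005,0,0],[-1,0,0.009,0,0],[-1,0,0.0135,-0.0006,0.05],[-1,0,0.0183,-0.0012,0.1],[-1,0,0.023,-0.0014,0.15],[-1,0,0.0276,-0.0016,0.2],[-1,0,0.032,-0.0013,0.25],[-1,0,0.037,-0.0009,0.3],[-1,0,0.0415,0,0.35],[-1,0,0.0461,0.0007,0.4],[-1,0,0.0461,0.0007,0.4],[-1,0,0.0461,0.0007,0.4]]'
python3 - <<'E'
from rig import env
import cv2
cv2.imwrite("pics/w3.png",env.get_image("wrist")[:,:,::-1])
E
```

```text
time_s: 4.3
position: [0.5156, 0.1426, 0.0953]
tool_rot: [[-0.0, 0.572, 0.821], [-0.0, 0.821, -0.572], [-1.0, -0.0, -0.0]]
ft_force: [1.2, 1.0, -0.9]
grip_width: 0.0002
```

View pics/w3.png

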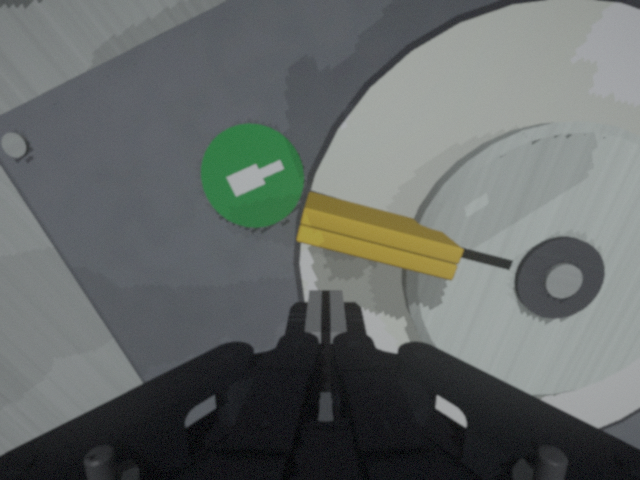

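```bash
python3 -m jog '[[-1,0,-0.015,0,0],[-1,-0.03,-0.02,0,0],[-1,-0.07,-0.025,0,0],[-1,-0.1,-0.04,0.008,0],[-1,-0.1,-0.08,0.03,0],[-1,-0.1,-0.12,0.055,0],[-1,-0.1,-0.16,0.08,0],[-1,-0.1,-0.195,0.102,0],[-1,-0.1,-0.215,0.113,0],[-1,-0.1,-0.223,0.118,0],[-1,-0.1,-0.223,0.118,0],[-1,-0.1,-0.223,0.118,0]]'
python3 - <<'E'
from rig import env
import cv2,pickle
for n in("scene","side","wrist"):
    pickle.dump(env.camera_model(n),open(n+'4.pkl','wb'))
    cv2.imwrite(f"pics/{n}4.png",env.get_image(n)[:,:,::-1])
a=cv2.imread('pics/scene4.png')[175:360,250:450]; cv2.imwrite('pics/sc4.png',cv2.resize(a,None,fx=3.2,fy=3.2,interpolation=cv2.INTER_CUBIC))
a=cv2.imread('pics/side4.png')[200:355,230:420]; cv2.imwrite('pics/si4.png',cv2.resize(a,None,fx=3.8,fy=3.8,interpolation=cv2.INTER_CUBIC))
E
```

```text
time_s: 5.55
position: [0.4845, -0.1069, 0.1953]
tool_rot: [[-0.0, 0.572, 0.82], [0.0, 0.82, -0.572], [-1.0, 0.0, -0.0]]
ft_force: [0.5, -0.3, -0.6]
grip_width: -0.0003
```

View pics/wrist4.png

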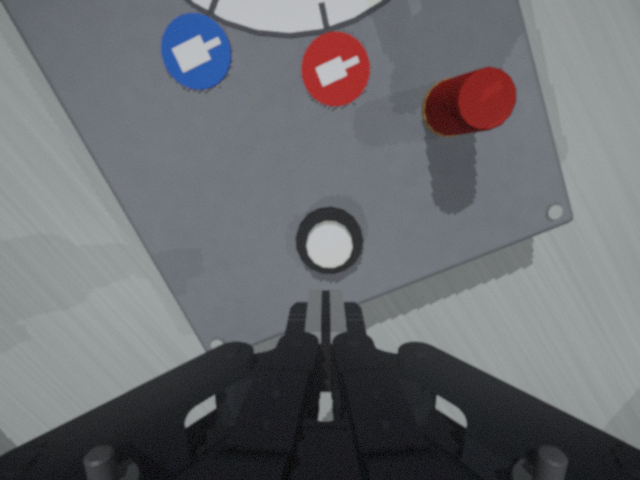

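View pics/sc4.png

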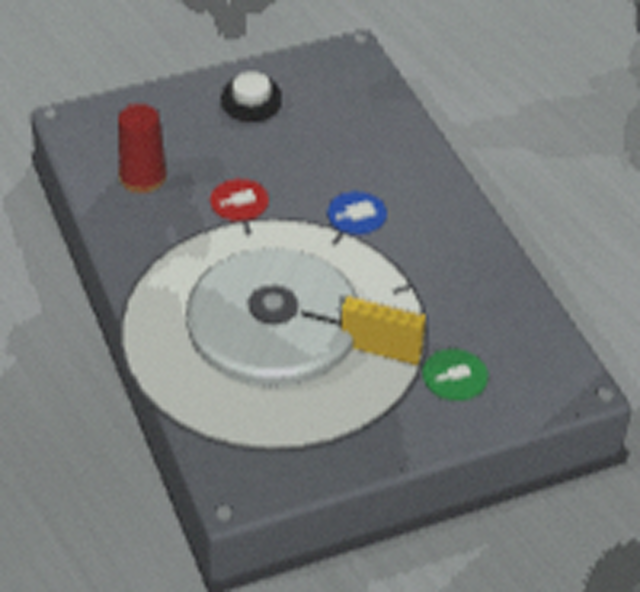

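View pics/si4.png

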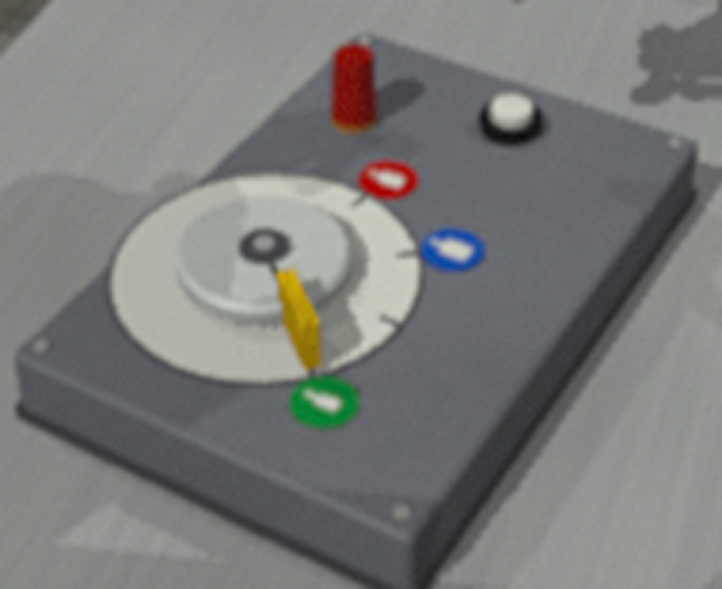

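The tab now covers the tick at green in both views. The wrist view has the button at (330,245). I'll check the tab angle and button position numerically.

Run:
```python
from h import *
import pickle
m=pickle.load(open('wrist4.pkl','rb'));CM['w']=dict(f=m['fx'],c=(m['cx'],m['cy']),o=m['origin'],R=m['orientation'])
P=np.load('P.npy')
for q in(-.65,-.7,-.75):
  a=W(P,tag(q,.105,.105));b=W(P,tag(q,.05,.105))
  print(q,(proj('scene',a)-[250,175])*3.2,(proj('scene',b)-[250,175])*3.2,(proj('side',a)-[230,200])*3.8,(proj('side',b)-[230,200])*3.8)
b=least_squares(lambda p:np.r_[proj('scene',p)-S(251,84),proj('side',p)-I(511,106),proj('w',p)-(330,245)],[.4,-.1,.08]);print(b.x,b.fun)
print('wrist only at .08',least_squares(lambda p:proj('w',[p[0],p[1],.08])-(330,245),[.4,-.1]).x)
print('cap foot', least_squares(lambda p:proj('scene',[*p,.06])-S(142,180),[.5,-.1]).x)
```

```text
-0.65 [424.23645147 314.68344942] [343.7071574 296.8825453] [314.83986733 323.07997676] [285.38795417 268.01232466]
-0.7 [422.29172498 320.30389508] [342.66739695 299.49445532] [306.80272445 325.13645212] [281.6903528  268.92020755]
-0.75 [419.94761788 325.86063915] [341.44567113 302.06778278] [298.62087926 326.91869761] [277.93366765 269.70624445]
[ 0.48656638 -0.10930276  0.07865452] [-0.82486356 -0.14862584 -0.51114264  0.2733218  -0.26828979  0.10534789]
wrist only at .08 [ 0.48696726 -0.10901659]
cap foot [ 0.60442075 -0.0746522 ]
```

Run:
```python
import cv2,numpy as np
a=cv2.imread('pics/scene4.png')[255:305,330:400]; b=cv2.imread('pics/side4.png')[258:318,285:335]
a=cv2.resize(a,None,fx=6,fy=6,interpolation=cv2.INTER_CUBIC);b=cv2.resize(b,None,fx=6,fy=6,interpolation=cv2.INTER_CUBIC)
o=np.zeros((360,720,3),np.uint8);o[:300,:420]=a;o[:,420:]=b;cv2.imwrite('pics/z4.png',o)
from h import *
P=np.load('P.npy')
for q in(-.6,-.65,-.7,-.75):
  for r in(.05,.105):
    t=np.array([np.sin(q),-np.cos(q),0])*.006
    for s in(1,-1):
      w=W(P,tag(q,r,.105)+s*t); print(q,r,((proj('scene',w)-[330,255])*6).round(),((proj('side',w)-[285,258])*6+[420,0]).round())
```

```text
-0.6 0.05 [169.  60.] [560.  69.]
-0.6 0.05 [163.  84.] [533.  78.]
-0.6 0.105 [321.  87.] [614. 154.]
-0.6 0.105 [315. 112.] [585. 163.]
-0.65 0.05 [169.  65.] [554.  72.]
-0.65 0.05 [160.  89.] [527.  79.]
-0.65 0.105 [319.  98.] [601. 158.]
-0.65 0.105 [312. 122.] [573. 166.]
-0.7 0.05 [168.  70.] [549.  73.]
-0.7 0.05 [157.  93.] [521.  80.]
-0.7 0.105 [316. 109.] [589. 162.]
-0.7 0.105 [307. 133.] [560. 169.]
-0.75 0.05 [166.  75.] [543.  75.]
-0.75 0.05 [154.  98.] [514.  81.]
-0.75 0.105 [313. 119.] [576. 165.]
-0.75 0.105 [302. 143.] [547. 171.]
```

View pics/z4.png

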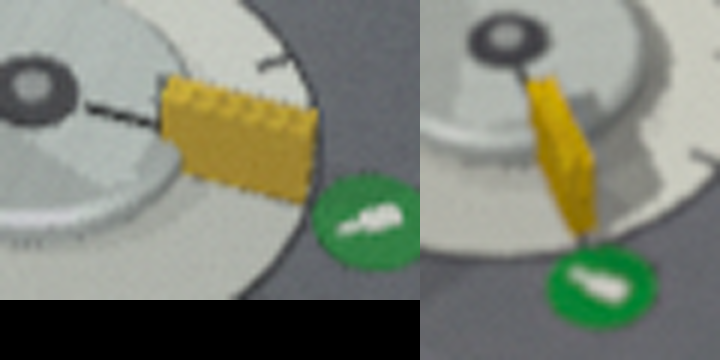

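The tab's far top corners match -0.68 to -0.69, so it rests in the notch. Next is the press.

```bash
python3 -m jog '[[-1,0.03,0,0.003,0],[-1,0.06,0,0.003,0],[-1,0.08,0,0.003,0],[-1,0.09,0,0.003,0],[-1,0.095,0,0.003,0],[-1,0.098,0,0.003,0],[-1,0.1,0,0.003,0],[-1,0.1,0,0.003,0]]'
python3 -m jog '[[-1,0.001,0,0,0],[-1,0.002,0,0,0],[-1,0.003,0,0,0],[-1,0.004,0,0,0],[-1,0.004,0,0,0]]'
```

```text
time_s: 6.5
position: [0.4874, -0.1096, 0.0959]
tool_rot: [[0.001, 0.573, 0.82], [-0.0, 0.82, -0.573], [-1.0, 0.0, 0.001]]
ft_force: [0.0, 1.2, 2.2]
grip_width: 0.0002
time_s: 7.0
position: [0.4874, -0.1096, 0.0915]
tool_rot: [[0.001, 0.573, 0.82], [-0.0, 0.82, -0.573], [-1.0, 0.0, 0.001]]
ft_force: [1.9, 2.7, 3.6]
grip_width: -0.0001
```

```bash
python3 -m jog '[[-1,0.001,0,0,0],[-1,0.002,0,0,0],[-1,0.002,0,0,0]]'; python3 -m jog '[[-1,0.0005,0,0,0],[-1,0.001,0,0,0],[-1,0.001,0,0,0]]'; python3 -m jog '[[-1,0.0005,0,0,0],[-1,0.001,0,0,0],[-1,0.001,0,0,0]]'
```

```text
time_s: 7.3
position: [0.4874, -0.1097, 0.09]
tool_rot: [[0.001, 0.573, 0.82], [-0.0, 0.82, -0.573], [-1.0, 0.0, 0.001]]
ft_force: [1.5, 1.4, 9.8]
grip_width: 0.0001
time_s: 7.6
position: [0.4875, -0.1097, 0.0898]
tool_rot: [[0.002, 0.573, 0.82], [-0.001, 0.82, -0.573], [-1.0, 0.0, 0.002]]
ft_force: [-1.7, 4.2, 19.5]
grip_width: -0.0001
time_s: 7.9
position: [0.4875, -0.1097, 0.0896]
tool_rot: [[0.003, 0.573, 0.82], [-0.001, 0.82, -0.573], [-1.0, 0.0, 0.003]]
ft_force: [-5.1, 4.9, 28.3]
grip_width: 0.0
```

The force rose sharply after about 6 mm of travel, as a bottomed button would give. I'll look before releasing.

```bash
python3 - <<'E'
from rig import env
import cv2,numpy as np
a=env.get_image("side")[195:255,330:400,::-1];b=env.get_image("wrist")[180:350,220:430,::-1]
o=np.zeros((480,760,3),np.uint8);x=cv2.resize(a,(420,360),interpolation=cv2.INTER_CUBIC);o[:360,:420]=x;o[:272,424:760]=cv2.resize(b,(336,272));cv2.imwrite("pics/p5.png",o)
E
python3 -m jog '[[-1,-0.005,0,0,0],[-1,-0.015,0,0,0],[-1,-0.04,0,0,0],[-1,-0.08,0,0,0],[-1,-0.11,0,0,0],[-1,-0.13,0,0,0],[-1,-0.13,0,0,0],[-1,-0.13,0,0,0],[-1,-0.13,0,0,0]]'
python3 - <<'E'
from rig import env
import cv2
print(env.observe()['ft_force'])
a=env.get_image('scene')[:,:,::-1];cv2.imwrite('pics/scene6.png',a)
cv2.imwrite('pics/w6.png',env.get_image('wrist')[:,:,::-1])
b=env.get_image('side')[200:355,230:420,::-1];cv2.imwrite('pics/si6.png',cv2.resize(b,None,fx=3.8,fy=3.8,interpolation=cv2.INTER_CUBIC))
E
```

```text
time_s: 8.9
position: [0.4864, -0.1094, 0.2159]
tool_rot: [[-0.003, 0.573, 0.82], [0.001, 0.82, -0.573], [-1.0, -0.001, -0.003]]
ft_force: [0.5, -0.6, 0.2]
grip_width: -0.0002
[ 0.51356476 -0.55600928  0.19192608]
```

View pics/p5.png

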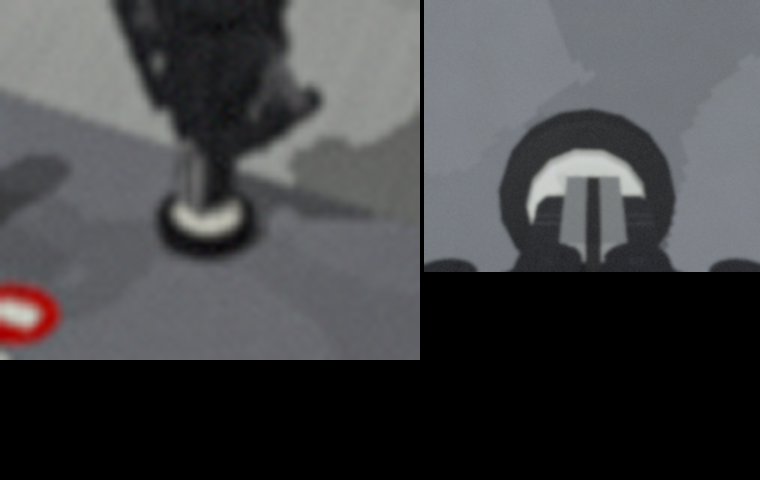

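View pics/scene6.png

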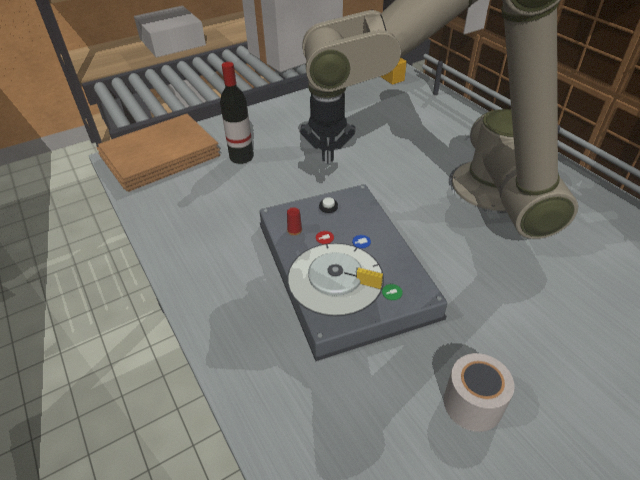

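View pics/si6.png

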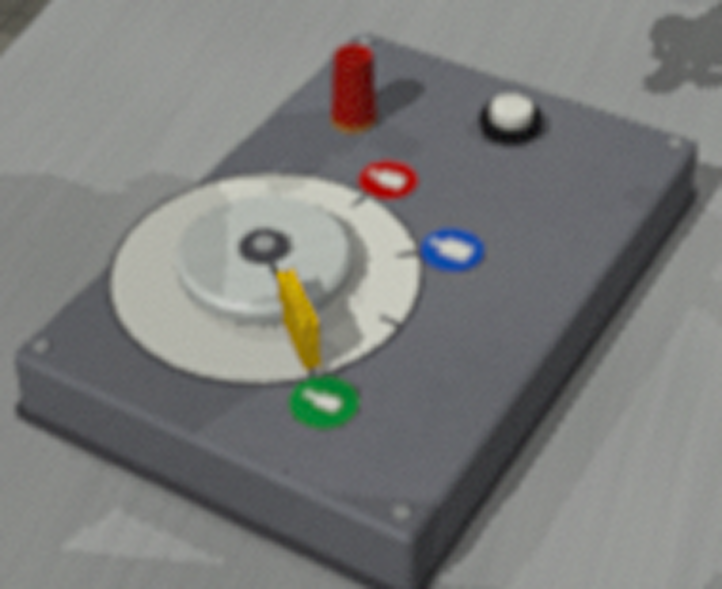

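The press picture shows the fingertips on the white cap, inside the housing ring. In the later pictures the button is back up, the tab is still at green, and the bottle, reel and capsule haven't moved. The arm is clear of everything.

```bash
python3 -c "
from rig import env
print(env.close_job())"
```

```text
the job is handed in; nothing more can be done
None
```

The selector is set to the green tag's notch, and the confirm button was then pressed fully down and released. I handed the job in at about 9 s.

- **Selector:** I pushed the yellow tab from notch 0 towards the console's left with the shut fingertips. Past half way it snapped on by itself into the -0.7 notch at the green tag. Its corners in the scene and side pictures put it at about -0.68 to -0.69, and it looked unchanged after the press.
- **Button:** The fingertips went down about 6 mm on the white cap. The force then rose sharply to about 28 N, from the button's stop and well above the 5 N it needs. The button was back up once released.
- **Rest of the scene:** The bottle, reel and capsule look unmoved in the last pictures. The arm is clear of everything, with a force reading under 1 N.

The measurements agreed, except that the console's corners were up to about 2 pixels off the fitted pose. The tags, which set the pose, agreed to about 1 pixel. I had no direct reading of the button's travel, so "fully down" rests on the tool's travel and the force rise.

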